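Wind the marble rack under the viewing ring

TASK

Swing the red-balled toggle clamp up and back over centre to free the slide, then wind the black-knobbed crank clockwise, as many turns as it takes, until the middle marble of the birch rack sits centred under the brass viewing ring, and finally swing the clamp back over so that it holds the slide again. Move the rack only with its crank, never wind while the clamp is on, keep the marbles in their holes, and leave the bottle, mug, bookend and sieve ring where they stand.

Things in the scene. Friction and masses are not known exactly. Their poses are not given: they have to be found in the camera images.
- unit: Fixed slide unit: cherry base board 150 x 620 x 20 mm, origin on the table; y runs along the slide (board from y -260 to +360), +x away from the robot. In this frame: crank axis x 0, y -170, over a grey gearbox 90 x 90 mm, top 75 mm above the table; clamp pivot x 58, y 0; bearing block at y 345, 44 mm high. The rack travels to +y, away from the crank.
- crank_axis (a point): Point on the upright axis of the crank, 120 mm above the table, level with the middle of the knob. The crank arm is a flat steel bar, top 95 mm above the table, with a round hub up to 99 mm; the knob circles the axis at 55 mm radius.
- knob_mid (a point): Middle of the black upright crank knob (120 mm above the table): round, 26 mm diameter, reaching from 96 to 142 mm above the table. It spins freely on its pin, so it can be held and carried round without turning the gripper, or pushed round. It needs about 6 N along the circle and stays where it is left.
- crank (a joint): Crank angle in rad, 0 at the start (knob then on the unit's -x side of the axis), growing clockwise seen from above, range -0.4 to 23. A full clockwise turn drives the rack 45 mm along the unit's +y (7.16 mm per rad); anticlockwise brings it back. The rack starts on the crank's side of the viewing ring, 65 to 115 mm short.
- clamp (a joint): Toggle clamp angle, rad: 0 = on (rubber foot on the steel slide bar, red ball leaning to the unit's -x, 52 degrees above level), 1.45 = fully off (ball leaning to +x, 45 degrees above level). Starts on. The ball is straight above the pivot at 0.66; past that it falls to that side's stop by its weight. 1 to 2 N on the ball swings it. Below 0.5 it counts as on.
- clamp_pivot (a point): Clamp hinge, 70 mm above the table; its axis is the unit's y axis. Two steel cheeks, 30 mm wide in all, 24 mm deep, rise to 80 mm.
- clamp_ball (a point): Centre of the red ball (26 mm diameter) on the end of the clamp's 12 mm handle rod, 85 mm from the pivot: 137 mm above the table when on, 130 mm when off, 155 mm at the top of its swing.
- rack: The driven carriage with the birch rack (80 x 190 mm, 34 mm thick, top 79 mm above the table), origin 30 mm above the table under the middle hole; axes as the unit's. A steel slide bar 24 mm wide, top 50 mm above the table, trails from it under the clamp's foot to the gearbox. A brass pointer sticks out to +x at the middle hole.
- rack_mid (a point): Centre of the mouth of the rack's middle hole, 79 mm above the table.
- viewer: Fixed brass stand on a black foot (64 mm disc), origin under the foot, axes parallel to the unit's. Post 210 mm high; from it an arm carries the ring over the slide's centre line. A green tab on the foot, 62 mm high, marks the same line for the rack's brass pointer.
- viewer_eye (a point): Centre of the horizontal brass viewing ring (84 mm outside, 68 mm inside), 200 mm above the table, 125 mm to -x of the stand. The middle hole must come straight under it.
- marble_small: Copper-veined marble, 34 mm diameter, loose in the rack's hole nearest the crank; origin at its centre. The holes are 22 mm deep.
- marble_mid: Copper-veined marble, 40 mm diameter, loose in the rack's middle hole; origin at its centre.
- marble_large: Copper-veined marble, 46 mm diameter, loose in the rack's far hole; origin at its centre.
- bottle: Bystander: indigo bottle, 68 mm diameter, 190 mm tall, origin under its foot.
- mug: Bystander: mustard mug, 82 mm diameter without its handle, 92 mm tall, origin under its foot.
- bookend: Bystander: black cast iron wedge bookend, 85 x 80 mm, 118 mm tall, origin under its middle.
- sieve: Bystander: brass sieve ring, 100 mm diameter, 24 mm high, origin under its middle.
Not all that is in view belongs to the job. Of the things that look like the viewer, the smallest one is meant. Leave any blue look-alike of the marble_mid alone.

How it is judged:
On the way, in this order (a step that is already met when the one before it is completed fails the run):
1. the clamp is swung fully off (over 1.2 rad) (value of joint clamp above 1.2 rad), for 0.2 s.
2. with the clamp off, the middle hole of the rack stands within 6 mm of the point under the centre of the viewing ring (horizontal distance between rack_mid and viewer_eye below 0.006 m and value of joint clamp above 1.2 rad), for 0.3 s.
At the end, for the whole second after the job is handed in: The rack's middle hole is within 6 mm of straight under the centre of the viewing ring, the clamp is on again (below 0.1 rad), the crank is still and all three marbles sit in their holes (horizontal distance between rack_mid and viewer_eye below 0.006 m and value of joint clamp below 0.1 rad and z of marble_small in the frame of rack between 0.036 and 0.052 m and z of marble_mid in the frame of rack between 0.039 and 0.055 m and z of marble_large in the frame of rack between 0.042 and 0.058 m and velocity of joint crank between -0.1 and 0.1 rad/s); the robot touches nothing.
It fails at once if the crank is wound (faster than 0.4 rad/s) while the clamp is on (below 0.5 rad) (value of joint clamp below 0.5 rad and (velocity of joint crank above 0.4 rad/s or velocity of joint crank below -0.4 rad/s)).
It fails at once if the robot pushes the rack itself (over 3 N) (contact force between any of the fingers, the arm and rack above 3 N).
It fails at once if a marble leaves its hole (rises over 14 mm) (z of marble_small in the frame of rack above 0.058 m or z of marble_mid in the frame of rack above 0.061 m or z of marble_large in the frame of rack above 0.064 m).
It fails at once if the bottle, mug, bookend or sieve ring is moved more than 25 mm (distance of any of bottle, mug, bookend, sieve from where it was at the start of the episode above 0.025 m).
It also fails if it takes over 72 s, if anything falls off the work surface, if the arm or the gripper's body presses on something with over 40 N, if the wrist force passes 120 N, or if a joint passes its speed limit or range.

ROBOT

A 6-joint arm with a two-finger parallel gripper is mounted at the origin on the work surface. World frame = base frame: x ahead of the robot, y to its left, z up, the work surface at z = 0. Lengths are in m, angles in rad, forces in N, time in s.
With the tool pointing down it reaches from about 0.3 to 1 m from the base axis. Payload 5.1 kg.
Tool frame: the origin (TCP) lies midway between the tips of the shut fingers; the grasp point (between the pads) lies 19 mm behind it; z points along the fingers, y is the line along which they close (so a half turn about z gives the same grasp; the last joint's range is limited). The gripper opens to 95 mm and grips with 3 to 60 N. Pads are 20 mm wide; open, the fingers measure 119 mm over their backs; the gripper's body (75 mm by 180 mm) begins 59 mm behind the grasp point.
Start: joints at [-1.385, 0.124, 1.65, -0, 1.367, -0.083], TCP at [0.173, -0.627, 0.215] pointing down, gripper open.
Joint ranges: [-2.61, 2.61], [-1.02, 2.33], [0.03, 2.71], [-1.35, 4.49], [0.32, 2.68], [-2.91, 2.91]. Speed limits (rad/s): [2.57, 2.57, 3.14, 3.14, 3.14, 3.14].

INTERFACE

Orientations are given as a rotation vector (axis times angle).
In Python, from cell import observe, optics, workorder, finder gives the robot as it stands.
- The arm moves only by the tool move_arm, never from a script. Its argument "targets" is a list of rows, each an object with "linear": the shift along the tool's x, y, z each as a share of 15 cm, from -1 to 1, a list of three; "twist": the turn about the tool's z as a share of 180 degrees, from -1 to 1. A call has 1 to 12 rows; each row is the pose to reach, as a shift and turn from the pose commanded when the call began, along the tool's axes at that moment, turning the shorter way round; what a row does not reach only later rows make up. A row lasts 1/12 s, in which the tool goes at most 41.7 mm and 7.16 degrees, less where a joint would pass 70% of its speed; a pose out of reach is approached as far as the arm can. A call with a number of a shift or a turn outside -1 to 1 is refused whole. A call with a gripper value outside its range is refused whole. "fingers" is the finger opening in mm, from 0 to 95.1, set as the call begins (left out, the last holds). The fingers move at their own pace and stop on an object; "newtons" is the grip in N (left out, the last holds). Time passes only in rows, so rows that repeat a pose let the fingers close. It gives the time, the measured TCP pose, the force, the opening and the grip force at its end, in the units of the state.
- observe(): the state, without advancing time (a new reading comes with each control period).
- optics.get_image(name): name is "side" or "top"; returns (picture, depth): 400x640x3 uint8, red, green, blue; 400x640 float32, m along the optical axis (not along the pixel's ray), 0 where there is no reading.
- optics.camera_info(name): a dict with "fx", "fy", "cx", "cy" (pixels), "R" (3x3) and "t" (3): a world point X has camera coordinates R X + t. Camera axes: x right, y down, z forward; pixel columns grow to the right and rows downward; lengths in m; the calibration is good to about 2 mm. A picture is of the moment at which its call begins. camera_info takes no time and is no camera call.
- workorder.close_job(): hands the job in; it is judged then, once.
Trained networks look in the newest picture that a camera, given by its name, has taken for a name from the list of things; names that differ only in an ending like _2 or _b are one class to them, and where a whole thing is asked for, a point or a joint stands for the part that bears it (a point fixed in the world has none). Each returns a list of dicts, best first, with "score" (0 to 1); they miss things now and then, are a little off and sometimes report something else, mostly with a low value. They report only what shows in the picture. A call takes as long as a camera call. They do not tell look-alikes from the thing itself.
- finder.spot_in(camera, target): "location" ([column, row] in pixels, amid what is visible of it).
The state is a dict: "time_s": time; "joint_positions": joint angles; "joint_vel": joint speeds; "tau": joint torques, N m; "tool_pos": TCP position; "ee_rot": TCP orientation; "force": force on the tool from outside, world axes, zero at the start; "moment": the same for the moment, N m; "grip_width": opening from 0.0 (shut) to 1.0 (fully open); "grip_force": force on a finger pad.
Only numpy, scipy, OpenCV 4.12 (cv2) and the standard library are available. Lean on these libraries where they do the work, as an engineer would, in place of code of your own. Each camera call takes 0.05 s, during which the arm holds its last target. There are 200 camera calls.

## Working session

There is one attempt and no reset: what is moved stays moved. The work goes in short steps, Python scripts to look and compute and a tool call to move; the robot and the scene stay as the last step left them, time stands still between calls to the robot, and variables do not carry over. Pictures are saved under pics/ and viewed, at most 10 in all, crops included, and the job is handed in when it is done.

Besides the shell and the picture viewer there is one more tool, called after "Emit:" as name([rows], argument=value, ...), one row to a line, values as JSON. move_arm: Moves the arm, as the interface text tells. Its arguments: {"type":"object","properties":{"targets":{"type":"array"},"fingers":{"type":"number"},"newtons":{"type":"number"}},"required":["targets"]}

```bash
mkdir -p pics; cat > h.py <<'E'
import numpy as np, cv2
from cell import observe, optics, workorder, finder
def snap(n,f=None):
    p,d=optics.get_image(n)
    if f: cv2.imwrite('pics/'+f,p[:,:,::-1])
    return p,d
def ray(n,px):
    c=optics.camera_info(n);R=np.array(c['R']);t=np.array(c['t'])
    v=R.T@np.array([(px[0]-c['cx'])/c['fx'],(px[1]-c['cy'])/c['fy'],1]);return -R.T@t,v
def at_z(n,px,z):
    o,v=ray(n,px);return o+v*(z-o[2])/v[2]
def at_d(n,px,d):
    o,v=ray(n,px);return o+v*d
def proj(n,X):
    c=optics.camera_info(n);q=np.array(c['R'])@np.array(X)+np.array(c['t']);return [c['fx']*q[0]/q[2]+c['cx'],c['fy']*q[1]/q[2]+c['cy']]
E
python3 - <<'E'
from h import *
np.set_printoptions(precision=4,suppress=True)
D={}
for n in('top','side'):
    D[n]=snap(n,n+'0.png')[1]
    c=optics.camera_info(n);print(n,-np.array(c['R']).T@c['t'],c['R'])
s=observe();print(s['time_s'],s['tool_pos'],s['ee_rot'])
for n in('top','side'):
  for t in ['knob_mid','clamp_ball','clamp_pivot','rack_mid','viewer','viewer_eye','marble_small','marble_mid','marble_large','bottle','mug','bookend','sieve']:
    for r in finder.spot_in(n,t)[:3]:
        u,v=r['location'];d=D[n][int(v),int(u)]
        print(n,t,round(r['score'],2),np.round([u,v]),at_d(n,(u,v),d))
E
```

```text
top [0.3744 0.1196 1.339 ] [[ 0.017  -0.9997  0.0151]
 [-0.9856 -0.0193 -0.1679]
 [ 0.1682 -0.0121 -0.9857]]
side [0.9951 1.0469 1.0756] [[-0.9215  0.3882 -0.0081]
 [ 0.2639  0.6108 -0.7465]
 [-0.2848 -0.6901 -0.6653]]
0.1 [ 0.1725 -0.6261  0.2135] [-3.1115 -0.4206  0.0001]
top knob_mid 0.75 [386. 228.] [ 0.5089 -0.1233  0.0923]
top knob_mid 0.59 [448. 226.] [ 0.53   -0.3558  0.0052]
top clamp_ball 0.67 [338. 209.] [0.5616 0.0373 0.1445]
top clamp_pivot 0.61 [327. 213.] [0.559  0.0685 0.0526]
top rack_mid 0.6 [302. 214.] [0.5524 0.1522 0.0807]
top viewer 0.97 [142. 187.] [0.5916 0.5964 0.2713]
top viewer 0.82 [282. 177.] [0.6834 0.2236 0.0491]
top viewer 0.73 [329. 146.] [0.7666 0.069  0.1355]
top viewer_eye 0.77 [424. 136.] [ 0.857  -0.2843 -0.0021]
top viewer_eye 0.71 [281. 175.] [0.6992 0.2319 0.0098]
top viewer_eye 0.71 [385. 232.] [ 0.4946 -0.1164  0.0949]
top marble_small 0.53 [314. 213.] [0.5553 0.113  0.0907]
top marble_mid 0.52 [293. 210.] [0.5612 0.1801 0.0932]
top marble_mid 0.45 [308. 258.] [0.4105 0.1286 0.0368]
top marble_large 0.7 [336. 209.] [0.5619 0.0448 0.1395]
top
[... 1096 characters left out ...]
57 [324. 159.] [ 0.4855 -0.1259  0.0965]
side marble_small 0.53 [335. 216.] [0.5608 0.1276 0.0922]
side marble_mid 0.63 [377. 222.] [0.4306 0.1442 0.0284]
side marble_mid 0.45 [341. 228.] [0.6127 0.273  0.1995]
side marble_mid 0.42 [320. 197.] [ 0.5506 -0.0111  0.0485]
side marble_large 0.73 [348. 243.] [0.5796 0.2491 0.1043]
side marble_large 0.22 [338. 229.] [0.578  0.1829 0.0951]
side bottle 0.93 [250. 231.] [0.8048 0.093  0.0952]
side mug 0.56 [288. 141.] [ 0.5458 -0.308   0.0678]
side bookend 0.72 [368. 202.] [0.4073 0.0461 0.0211]
side bookend 0.71 [412. 263.] [0.4494 0.3668 0.0913]
side sieve 0.88 [367. 200.] [ 0.3928  0.0138 -0.0007]
side sieve 0.15 [346. 247.] [0.5857 0.2525 0.0969]
```

View pics/top0.png

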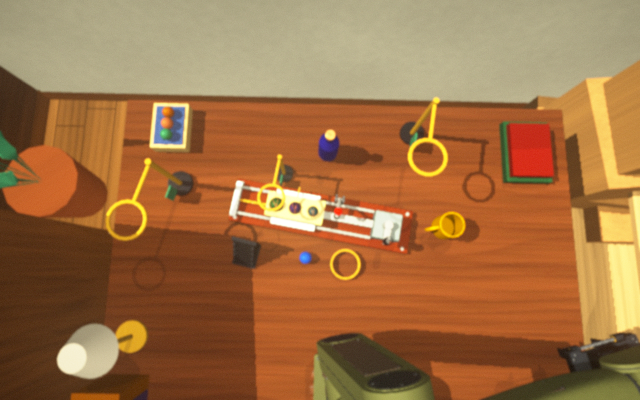

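View pics/side0.png

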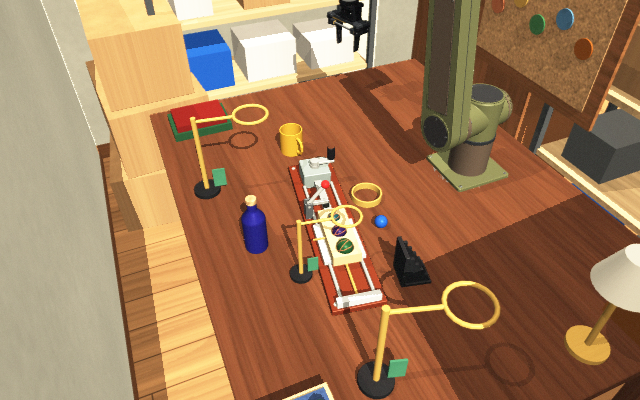

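The real viewer is the middle, smallest one (ring at top 272,197, foot 287,174). The unit runs from the bearing block (236,200) to the gearbox (388,228), with the red ball at 338,209. I'll zoom in next.

```bash
python3 - <<'E'
from h import *
a=cv2.imread('pics/top0.png')[150:260,222:422]
cv2.imwrite('pics/c0.png',cv2.resize(a,None,fx=4,fy=4,interpolation=cv2.INTER_CUBIC))
b=cv2.imread('pics/side0.png')[135:315,260:420]
cv2.imwrite('pics/c1.png',cv2.resize(b,None,fx=3.3,fy=3.3,interpolation=cv2.INTER_CUBIC))
print(optics.camera_info('top')['fx'],optics.camera_info('side')['fx'])
E
```

```text
387.37125221949213 489.8214986284737
```

View pics/c0.png

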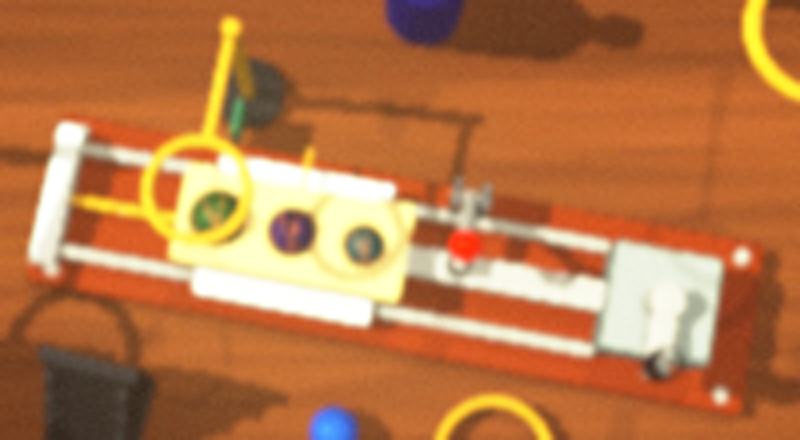

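View pics/c1.png

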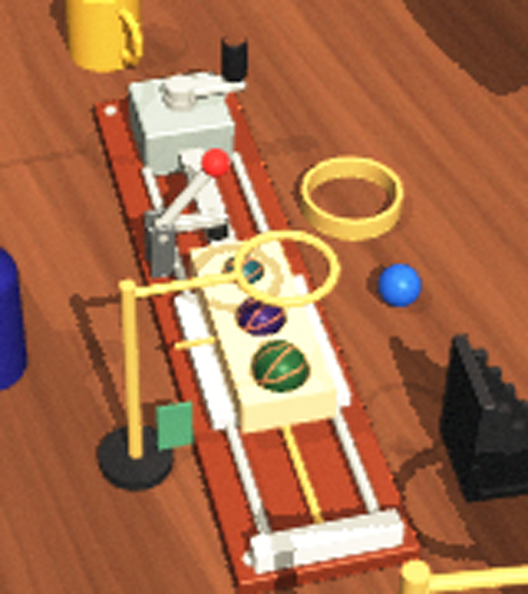

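```bash
cat > fit.py <<'E'
from h import *
from scipy.optimize import least_squares
T=lambda u,v:('top',(u/4+222,v/4+150)); S=lambda u,v:('side',(u/3.3+260,v/3.3+135))
cb=.058-.085*np.cos(np.radians(52))
obs=[(T(66,122),(.075,.36,.02)),(T(30,275),(-.075,.36,.02)),(T(742,412),(-.075,-.26,.02)),(T(765,240),(.075,-.26,.02)),
(T(668,298),(0,-.17,.099)),(T(656,366),(-.055,-.17,.13)),(T(465,245),(cb,0,.137)),
(S(234,58),(-.055,-.17,.12)),(S(216,162),(cb,0,.137)),(S(182,92),(0,-.17,.099)),
(S(240,590),(.075,.36,.02)),(S(95,105),(.075,-.26,.02))]
eye=[(T(196,188),(0,0,.2)),(S(286,269),(0,0,.2)),(T(256,95),(.125,0,.005)),(S(136,456),(.125,0,.005)),(T(231,25),(.125,0,.21)),(S(128,288),(.125,0,.21))]
rk=[(T(292,231),(0,0,.077)),(S(262,316),(0,0,.077)),(T(311,155),None)][:2]
def W(p,X):
    c,s=np.cos(p[2]),np.sin(p[2]);return [p[0]+c*X[0]-s*X[1],p[1]+s*X[0]+c*X[1],X[2]]
def res(p,o=obs):
    return np.concatenate([np.subtract(proj(n,W(p,X)),px) for (n,px),X in o])
r=least_squares(res,[.55,.06,.1],loss='soft_l1');P=r.x
if __name__=='__main__':
    np.set_printoptions(precision=4,suppress=True)
    print(P);print(res(P).reshape(-1,2).round(1).tolist())
    for nm,o in(('eye',eye),('rack',rk)):
        q=least_squares(lambda e:np.concatenate([np.subtract(proj(n,W([*e,P[2]],X)),px) for (n,px),X in o]),[.56,.2]).x
        c,s=np.cos(P[2]),np.sin(P[2]);d=q-P[:2]
        print(nm,q,'unit',c*d[0]+s*d[1],-s*d[0]+c*d[1])
        print(np.round(np.concatenate([np.subtract(proj(n,W([*q,P[2]],X)),px) for (n,px),X in o]),1))
    for nm,X in dict(axis=(0,-.17,.12),knob=(-.055,-.17,.12),ball=(cb,0,.137),piv=(.058,0,.07),balloff=(.118,0,.13)).items(): print(nm,np.array(W(P,X)))
E
python3 fit.py
```

```text
[ 0.548   0.0384 -0.1684]
[[-1.1, -2.5], [-1.7, 1.2], [-0.7, 0.8], [-0.1, 0.8], [-0.3, 0.2], [1.9, -0.7], [-0.3, 0.2], [-0.1, 0.2], [-0.2, 0.5], [-0.7, -2.5], [-0.1, -1.3], [-0.9, -0.6]]
eye [0.583  0.2406] unit 0.0006083603445986782 0.20515662675541135
[ 0.5  0.4 -0.2 -0.5 -1.8 -0.5 -0.2  0.5 -0.1  0.4 -0.3 -0.9]
rack [0.5706 0.1748] unit -0.0005406664711125435 0.1381723676361945
[ 0.1  0.5 -0.3  0.4]
axis [ 0.5195 -0.1291  0.12  ]
knob [ 0.4653 -0.1199  0.12  ]
ball [0.5536 0.0375 0.137 ]
piv [0.6052 0.0287 0.07  ]
balloff [0.6643 0.0187 0.13  ]
```

Emit:
move_arm([
  {"linear": [0.2, -0.22, 0], "twist": 0.04},
  {"linear": [0.4, -0.45, 0], "twist": 0.08},
  {"linear": [0.6, -0.7, 0], "twist": 0.11},
  {"linear": [0.83, -0.93, 0], "twist": 0.139},
  {"linear": [0.83, -0.93, 0], "twist": 0.139},
  {"linear": [0.83, -0.93, 0], "twist": 0.139},
], fingers=0, newtons=20)

```text
time_s: 1.9
tool_pos: [0.2572, -0.456, 0.2148]
ee_rot: [-3.131, 0.257, -0.001]
force: [0.1, 0.4, -0.1]
grip_width: 0.635
grip_force: 0.0
```

```bash
cat > go.py <<'E'
# usage: go.py ux uy z  -> shares of tool axes from present pose to unit-frame target
import sys
from fit import *
from scipy.spatial.transform import Rotation as Ro
def unit(p):
    c,s=np.cos(P[2]),np.sin(P[2]);d=np.array(p[:2])-P[:2];return np.array([c*d[0]+s*d[1],-s*d[0]+c*d[1],p[2]])
if __name__=='__main__':
    s=observe();R=Ro.from_rotvec(s['ee_rot']).as_matrix()
    x=list(map(float,sys.argv[1:4]));d=np.array(W(P,x))-s['tool_pos']
    print('t',s['time_s'],'unit now',unit(s['tool_pos']).round(4),'F',np.round(s['force'],1))
    print('share',(R.T@d/.15).round(3),'twist',round((np.arctan2(R[1,0],R[0,0])-P[2])/np.pi,4))
E
python3 go.py -.045 0 .2135
```

```text
t 1.9 unit now [-0.2037 -0.5362  0.2148] F [ 0.1  0.4 -0.1]
share [ 1.074 -3.57   0.012] twist 0.0014
```

Emit:
move_arm([
  {"linear": [0.08, -0.25, 0], "twist": 0},
  {"linear": [0.16, -0.5, 0], "twist": 0},
  {"linear": [0.24, -0.75, 0], "twist": 0},
  {"linear": [0.3, -1, 0], "twist": 0},
  {"linear": [0.3, -1, 0], "twist": 0},
])

```text
time_s: 2.32
tool_pos: [0.3268, -0.3151, 0.2148]
ee_rot: [-3.13, 0.255, -0.002]
force: [-0.8, -1.1, -0.9]
grip_width: 0.289
grip_force: 0.0
```

Emit:
move_arm([
  {"linear": [0.08, -0.25, 0], "twist": 0},
  {"linear": [0.16, -0.5, 0], "twist": 0},
  {"linear": [0.24, -0.75, 0], "twist": 0},
  {"linear": [0.3, -1, 0], "twist": 0},
  {"linear": [0.3, -1, 0], "twist": 0},
])

```text
time_s: 2.73
tool_pos: [0.3964, -0.1746, 0.215]
ee_rot: [-3.13, 0.253, -0.002]
force: [-0.4, -0.1, -0.8]
grip_width: 0.008
grip_force: 0.0
```

Emit:
move_arm([
  {"linear": [0.08, -0.25, 0], "twist": 0},
  {"linear": [0.16, -0.5, 0], "twist": 0},
  {"linear": [0.24, -0.75, 0], "twist": 0},
  {"linear": [0.3, -1, 0], "twist": 0},
  {"linear": [0.3, -1, 0], "twist": 0},
  {"linear": [0.3, -1, 0], "twist": 0},
])

```text
time_s: 3.23
tool_pos: [0.4647, -0.0378, 0.2147]
ee_rot: [3.13, -0.258, -0.0]
force: [0.0, 0.1, 0.6]
grip_width: 0.007
grip_force: 0.0
```

```bash
python3 go.py -.045 0 .122
```

```text
t 3.2333 unit now [-0.0694 -0.0891  0.2147] F [0.  0.1 0.6]
share [ 0.165 -0.594  0.617] twist 0.0012
```

Emit:
move_arm([
  {"linear": [0.08, -0.3, 0], "twist": 0},
  {"linear": [0.16, -0.59, 0], "twist": 0},
  {"linear": [0.16, -0.59, 0.2], "twist": 0},
  {"linear": [0.16, -0.59, 0.4], "twist": 0},
  {"linear": [0.16, -0.59, 0.61], "twist": 0},
  {"linear": [0.16, -0.59, 0.61], "twist": 0},
])

```text
time_s: 3.73
tool_pos: [0.4978, 0.0433, 0.1162]
ee_rot: [3.129, -0.266, -0.02]
force: [-0.8, -0.4, -1.1]
grip_width: 0.002
grip_force: 0.0
```

Emit:
move_arm([
  {"linear": [0.08, 0, 0], "twist": 0},
  {"linear": [0.14, 0, 0], "twist": 0},
  {"linear": [0.2, 0, 0], "twist": 0},
  {"linear": [0.26, 0, 0], "twist": 0},
  {"linear": [0.32, 0, 0], "twist": 0},
  {"linear": [0.38, 0, 0], "twist": 0},
  {"linear": [0.44, 0, 0], "twist": 0},
  {"linear": [0.5, 0, 0], "twist": 0},
  {"linear": [0.56, 0, 0], "twist": 0},
  {"linear": [0.62, 0, 0], "twist": 0},
  {"linear": [0.67, 0, 0], "twist": 0},
  {"linear": [0.67, 0, 0], "twist": 0},
])

```text
time_s: 4.73
tool_pos: [0.6028, 0.0282, 0.1231]
ee_rot: [3.13, -0.264, 0.001]
force: [0.1, -0.5, 0.1]
grip_width: 0.005
grip_force: 0.0
```

```bash
python3 go.py 0.05 0 .122; python3 -c "
from fit import *
p,d=snap('side')
print(proj('side',W(P,(cb,0,.137))),proj('side',W(P,(.118,0,.13))))
for r in finder.spot_in('side','clamp_ball'):print(r)
a=p[150:290,240:400,::-1];cv2.imwrite('pics/c2.png',cv2.resize(a,None,fx=3,fy=3))"
```

```text
t 4.7333 unit now [ 0.0558 -0.0009  0.1231] F [ 0.1 -0.5  0.1]
share [-0.039 -0.006  0.007] twist 0.0001
[np.float64(325.2784783890711), np.float64(184.6010583396248)] [np.float64(287.9877976926565), np.float64(192.3387723145593)]
{'location': [310.7, 195.7], 'score': 0.79}
```

View pics/c2.png

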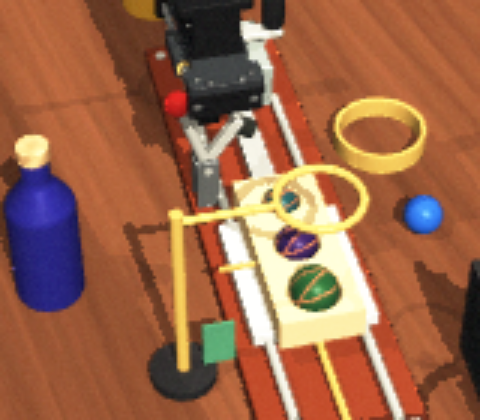

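The ball is at about side (299,184), past the top and leaning to +x. The predicted fully-off spot is (288,192), so it may still be falling. I'll follow it a little further, then lift and check.

Emit:
move_arm([
  {"linear": [0.06, 0, 0], "twist": 0},
  {"linear": [0.12, 0, 0], "twist": 0},
  {"linear": [0.16, 0, 0], "twist": 0},
  {"linear": [0.16, 0, 0], "twist": 0},
  {"linear": [0, 0, -0.25], "twist": 0},
  {"linear": [-0.2, 0, -0.4], "twist": 0},
  {"linear": [-0.4, 0.2, -0.4], "twist": 0},
  {"linear": [-0.6, 0.4, -0.4], "twist": 0},
  {"linear": [-0.7, 0.6, -0.4], "twist": 0},
  {"linear": [-0.7, 0.6, -0.4], "twist": 0},
], fingers=55)

```text
time_s: 5.67
tool_pos: [0.4799, -0.0454, 0.1832]
ee_rot: [3.128, -0.268, -0.001]
force: [0.3, 0.9, -0.7]
grip_width: 0.574
grip_force: 0.0
```

```bash
python3 go.py -.055 -.17 .19; python3 -c "
from fit import *
p,d=snap('side')
for r in finder.spot_in('side','clamp_ball'):print(r)
h=cv2.cvtColor(p,cv2.COLOR_RGB2HSV);m=cv2.inRange(h,(0,210,150),(6,255,255))|cv2.inRange(h,(175,210,150),(180,255,255));m[:, :270]=0;m[:,345:]=0;m[:170]=0;m[210:]=0
n,l,st,c=cv2.connectedComponentsWithStats(m);print(st,c)"
```

```text
t 5.6667 unit now [-0.0531 -0.0941  0.1832] F [ 0.3  0.9 -0.7]
share [-0.011  0.506 -0.045] twist -0.0009
{'location': [305.6, 193.9], 'score': 0.62}
{'location': [327.0, 158.2], 'score': 0.37}
[[     0      0    640    400 255991]
 [   284    193      8      3      9]] [[319.50113481 199.50018165]
 [287.22222222 194.33333333]]
```

The clamp is off: the ball is at side (287,194), as predicted. On to the crank.

Emit:
move_arm([
  {"linear": [-0.01, 0.25, 0], "twist": 0},
  {"linear": [-0.01, 0.5, 0], "twist": 0},
  {"linear": [-0.01, 0.5, 0], "twist": 0},
  {"linear": [-0.01, 0.5, 0.2], "twist": 0},
  {"linear": [-0.01, 0.5, 0.4], "twist": 0},
  {"linear": [-0.01, 0.5, 0.51], "twist": 0},
  {"linear": [-0.01, 0.5, 0.51], "twist": 0},
  {"linear": [-0.01, 0.5, 0.51], "twist": 0},
])

```text
time_s: 6.43
tool_pos: [0.4689, -0.1154, 0.1058]
ee_rot: [-3.13, 0.262, 0.004]
force: [-0.3, -0.6, -0.1]
grip_width: 0.578
grip_force: 0.0
```

```bash
python3 go.py -.055 -.17 .107; python3 -c "
from fit import *
p,d=snap('side');print(proj('side',W(P,(-.055,-.17,.12))))
p2,d=snap('top')
a=cv2.resize(p[120:200,270:380,::-1],None,fx=4,fy=4);b=cv2.resize(p2[190:270,340:430,::-1],None,fx=4,fy=4);cv2.imwrite('pics/c3.png',np.hstack([a,b]))"
```

```text
t 6.4333 unit now [-0.0522 -0.165   0.1058] F [-0.3 -0.6 -0.1]
share [-0.019  0.033 -0.008] twist 0.0005
[np.float64(330.8582567304013), np.float64(152.74800086885955)]
```

View pics/c3.png

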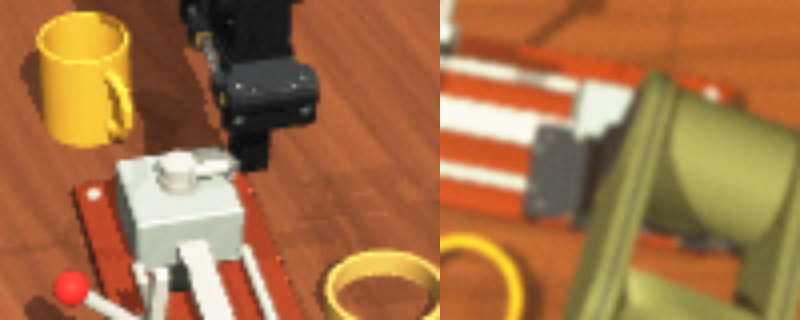

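The fingers straddle the knob by the crank arm's end, and the red ball sits at its off stop on the left. Next is a small correction, then the grip.

Emit:
move_arm([
  {"linear": [-0.02, 0.03, 0], "twist": 0},
  {"linear": [-0.02, 0.03, 0], "twist": 0},
  {"linear": [-0.02, 0.03, 0], "twist": 0},
  {"linear": [-0.02, 0.03, 0], "twist": 0},
  {"linear": [-0.02, 0.03, 0], "twist": 0},
  {"linear": [-0.02, 0.03, 0], "twist": 0},
  {"linear": [-0.02, 0.03, 0], "twist": 0},
], fingers=15, newtons=20)

```text
time_s: 7.12
tool_pos: [0.4653, -0.1208, 0.1071]
ee_rot: [3.13, -0.263, 0.001]
force: [-1.2, -2.1, 2.6]
grip_width: 0.27
grip_force: 20.0
```

```bash
python3 go.py -.055 -.17 .107; python3 -c "
import numpy as np
for n in (1,):
  for a in np.radians(np.arange(15,181,15)): print([round(.055/.15*(1-np.cos(a)),3),round(-.055/.15*np.sin(a),3)])"
```

```text
t 7.1167 unit now [-0.0549 -0.1708  0.1071] F [-1.2 -2.1  2.6]
share [-0.001 -0.005  0.001] twist 0.0002
[np.float64(0.012), np.float64(-0.095)]
[np.float64(0.049), np.float64(-0.183)]
[np.float64(0.107), np.float64(-0.259)]
[np.float64(0.183), np.float64(-0.318)]
[np.float64(0.272), np.float64(-0.354)]
[np.float64(0.367), np.float64(-0.367)]
[np.float64(0.462), np.float64(-0.354)]
[np.float64(0.55), np.float64(-0.318)]
[np.float64(0.626), np.float64(-0.259)]
[np.float64(0.684), np.float64(-0.183)]
[np.float64(0.721), np.float64(-0.095)]
[np.float64(0.733), np.float64(-0.0)]
```

Emit:
move_arm([
  {"linear": [0.012, -0.095, 0], "twist": 0},
  {"linear": [0.049, -0.183, 0], "twist": 0},
  {"linear": [0.107, -0.259, 0], "twist": 0},
  {"linear": [0.183, -0.318, 0], "twist": 0},
  {"linear": [0.272, -0.354, 0], "twist": 0},
  {"linear": [0.367, -0.367, 0], "twist": 0},
  {"linear": [0.462, -0.354, 0], "twist": 0},
  {"linear": [0.55, -0.318, 0], "twist": 0},
  {"linear": [0.626, -0.259, 0], "twist": 0},
  {"linear": [0.684, -0.183, 0], "twist": 0},
  {"linear": [0.721, -0.095, 0], "twist": 0},
  {"linear": [0.733, 0, 0], "twist": 0},
])

```text
time_s: 8.12
tool_pos: [0.5742, -0.137, 0.107]
ee_rot: [-3.126, 0.263, 0.001]
force: [-2.1, 7.4, 4.0]
grip_width: 0.271
grip_force: 20.0
```

```bash
python3 go.py .055 -.17 .107; python3 -c "
from h import *
print(observe()['grip_width'],observe()['grip_force'])
p,d=snap('side')
a=cv2.resize(p[110:300,240:420,::-1],None,fx=3,fy=3);cv2.imwrite('pics/c4.png',a)"
```

```text
t 8.1167 unit now [ 0.0552 -0.1685  0.107 ] F [-2.1  7.4  4. ]
share [-0.001  0.01   0.   ] twist 0.0002
0.2710461333613288 20.001120544038713
```

View pics/c4.png

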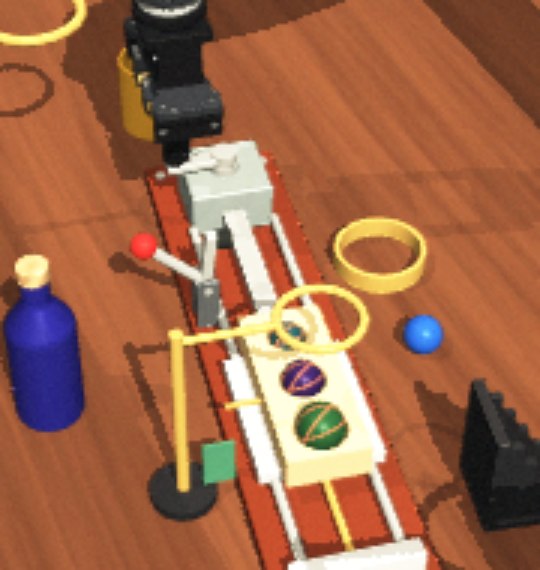

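The half turn worked: the arm's knob end is now on +x, and the middle marble moved from side (339,231) to (341,236). Winding the next half turn.

Emit:
move_arm([
  {"linear": [-0.012, 0.095, 0], "twist": 0},
  {"linear": [-0.049, 0.183, 0], "twist": 0},
  {"linear": [-0.107, 0.259, 0], "twist": 0},
  {"linear": [-0.183, 0.318, 0], "twist": 0},
  {"linear": [-0.272, 0.354, 0], "twist": 0},
  {"linear": [-0.367, 0.367, 0], "twist": 0},
  {"linear": [-0.462, 0.354, 0], "twist": 0},
  {"linear": [-0.55, 0.318, 0], "twist": 0},
  {"linear": [-0.626, 0.259, 0], "twist": 0},
  {"linear": [-0.684, 0.183, 0], "twist": 0},
  {"linear": [-0.721, 0.095, 0], "twist": 0},
  {"linear": [-0.733, 0, 0], "twist": 0},
])

```text
time_s: 9.17
tool_pos: [0.465, -0.1219, 0.1071]
ee_rot: [3.125, -0.264, 0.003]
force: [2.6, -7.4, -0.9]
grip_width: 0.268
grip_force: 20.0
```

Emit:
move_arm([
  {"linear": [0.012, -0.095, 0], "twist": 0},
  {"linear": [0.049, -0.183, 0], "twist": 0},
  {"linear": [0.107, -0.259, 0], "twist": 0},
  {"linear": [0.183, -0.318, 0], "twist": 0},
  {"linear": [0.272, -0.354, 0], "twist": 0},
  {"linear": [0.367, -0.367, 0], "twist": 0},
  {"linear": [0.462, -0.354, 0], "twist": 0},
  {"linear": [0.55, -0.318, 0], "twist": 0},
  {"linear": [0.55, -0.318, 0], "twist": 0},
])

```text
time_s: 9.92
tool_pos: [0.5551, -0.0882, 0.107]
ee_rot: [3.129, -0.263, -0.002]
force: [-2.0, -3.6, 4.0]
grip_width: 0.27
grip_force: 20.0
```

```bash
python3 go.py .055 -.17 .107; python3 -c "
from h import *
print(observe()['grip_width'],observe()['grip_force'])
p,d=snap('side')
a=cv2.resize(p[200:300,280:400,::-1],None,fx=4,fy=4,interpolation=cv2.INTER_CUBIC)
p,d=snap('top')
b=cv2.resize(p[160:235,220:310,::-1],(480,400),interpolation=cv2.INTER_CUBIC);cv2.imwrite('pics/c5.png',np.vstack([a,b])[:, :])
cv2.imwrite('pics/c5.png',cv2.resize(np.hstack([a,b]),(800,333)))"
```

```text
t 9.9167 unit now [ 0.0282 -0.1237  0.107 ] F [-2.  -3.6  4. ]
share [0.178 0.309 0.   ] twist 0.0002
0.2699880274242924 20.001443479559384
```

View pics/c5.png

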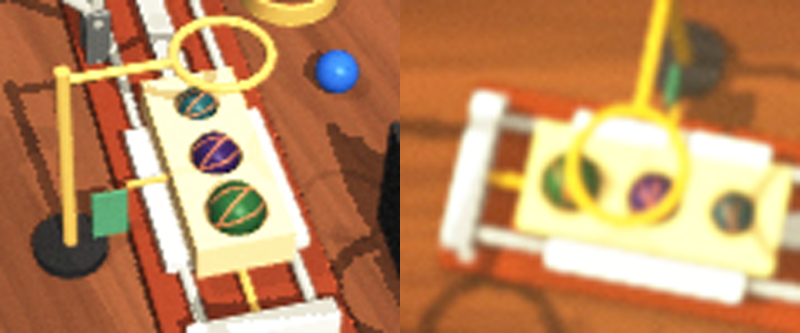

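```bash
cat > meas.py <<'E'
from go import *
import sys
def blob(n,p,lo,hi,box):
    h=cv2.cvtColor(p,cv2.COLOR_RGB2HSV);m=cv2.inRange(h,lo,hi);k=np.zeros_like(m);x0,y0,x1,y1=box;k[y0:y1,x0:x1]=m[y0:y1,x0:x1]
    k_,l,st,c=cv2.connectedComponentsWithStats(k)
    i=1+np.argmax(st[1:,4]);return c[i],st[i]
def yfix(n,px,z): return unit(at_z(n,px,z)).round(4)
# yellow ring centre through hull/ellipse of outer contour
def ring(n,p,box):
    h=cv2.cvtColor(p,cv2.COLOR_RGB2HSV);m=cv2.inRange(h,(22,170,150),(32,255,255));x0,y0,x1,y1=box
    q=np.argwhere(m[y0:y1,x0:x1])[:,::-1]+[x0,y0];best=None
    # fit ring centre by projecting pixels onto z=.2 and fitting radius .038 circle
    w=np.array([unit(at_z(n,a,.2))[:2] for a in q])
    f=lambda c:np.hypot(*(w-c).T)-.038
    s=least_squares(f,[0,.205],loss='cauchy',f_scale=.003);return s.x.round(4),len(w),np.sum(abs(s.fun)<.006)
if __name__=='__main__':
    P1={n:snap(n)[0] for n in('top','side')}
    B={'top':(255,180,310,225),'side':(325,222,365,262)}
    for n,p in P1.items():
        c,st=blob(n,p,(118,60,25),(158,255,255),B[n]);b=st[:2]+(st[2:4]-1)/2
        print(n,'marble',c.round(1),b,st,yfix(n,c,.077),yfix(n,b,.077))
        c,st=blob(n,p,(60,80,40),(88,255,255),{'top':(275,165,292,190),'side':(295,250,325,280)}[n]);print(n,'tab',c.round(1),st,yfix(n,c,.045))
        print(n,'ring',ring(n,p,{'top':(250,180,290,215),'side':(325,200,370,235)}[n]))
E
python3 meas.py
```

```text
top marble [273. 205.] [273. 205.] [273 205   1   1   1] [-0.0035  0.2118  0.077 ] [-0.0035  0.2118  0.077 ]
top tab [281. 177.] [281 176   1   3   3] [0.1013 0.2088 0.045 ]
top ring (array([0.0034, 0.2069]), 148, np.int64(132))
side marble [346.  245.5] [346.  245.5] [342 242   9   8  31] [-0.0049  0.1957  0.077 ] [-0.0048  0.1956  0.077 ]
side tab [312.4 263.5] [307 257  11  15 127] [0.0936 0.2102 0.045 ]Traceback (most recent call last):
  File "meas.py", line 23, in <module>
    print(n,'ring',ring(n,p,{'top':(250,180,290,215),'side':(325,200,370,235)}[n]))
                   ~~~~^^^^^^^^^^^^^^^^^^^^^^^^^^^^^^^^^^^^^^^^^^^^^^^^^^^^^^^^^^^
  File "meas.py", line 15, in ring
    s=least_squares(f,[0,.205],loss='cauchy',f_scale=.003);return s.x.round(4),len(w),np.sum(abs(s.fun)<.006)
    return func(*args, **kwargs)
    vector_fun = VectorFunction(
        fun_wrapped,
    ...<6 lines>...
        workers=workers
    )
    self._update_fun()
    ~~~~~~~~~~~~~~~~^^
    self.f = self.fun_wrapped(xp_copy(self.x))
             ~~~~~~~~~~~~~~~~^^^^^^^^^^^^^^^^^
    return np.atleast_1d(self.fun(x))
                         ~~~~~~~~^^^
    return self.f(x, *self.args, **self.kwargs)
           ~~~~~~^^^^^^^^^^^^^^^^^^^^^^^^^^^^^^
  File "meas.py", line 14, in <lambda>
    f=lambda c:np.hypot(*(w-c).T)-.038
                          ~^~
ValueError: operands could not be broadcast together with shapes (0,) (2,)
```

```bash
cat > m2.py <<'E'
from meas import *
def run():
    I={n:snap(n)[0] for n in('top','side')}
    for n,p in I.items():
        h=cv2.cvtColor(p,cv2.COLOR_RGB2HSV)
        # sample brightness/saturation profile along the slide centre lines at z=.079, find the rack's ends
        L={}
        for x in(-.033,-.028,.028,.033):
            ys=np.arange(.06,.34,.0005);q=np.array([proj(n,W(P,(x,y,.079))) for y in ys],np.float32)
            g=cv2.remap(p,q[:,0][None],q[:,1][None],cv2.INTER_LINEAR)[0].astype(float)
            b=g[:,2]*1.;birch=(g[:,1]>130)&(g[:,0]>150)
            dd=np.convolve(g[:,1],np.r_[np.ones(8),-np.ones(8)]/8,'same')
            lo=ys[(ys<.16)][np.argmax(dd[ys<.16])];m=(ys>.25);hi=ys[m][np.argmin(dd[m])]
            print(n,x,'ends',lo.round(4),hi.round(4),'len',(hi-lo).round(3),'mid',((lo+hi)/2).round(4))
        m=cv2.inRange(h,(15,140,120),(35,255,255));x0,y0,x1,y1={'top':(250,180,290,215),'side':(325,198,370,235)}[n]
        q=np.argwhere(m[y0:y1,x0:x1])[:,::-1]+[x0,y0]
        w=np.array([unit(at_z(n,a,.2))[:2] for a in q]);w=w[abs(np.hypot(*(w-[0,.206]).T)-.038)<.012]
        s=least_squares(lambda c:np.hypot(*(w-c).T)-.038,[0,.206],loss='cauchy',f_scale=.002);print(n,'ring',s.x.round(4),len(w))
    print('marble',unit(at_z('top',(276.7,203.9),.077)),unit(at_z('side',(345.1,245.3),.077)))
    im=[]
    for n in I:
        # rectified views of the planes z=.079 and z=.2, both with unit y 0.1..0.3 across
        for z in(.06,.079,.2):
            g=np.array([[proj(n,W(P,(x,y,z))) for y in np.arange(.1,.3,.0005)] for x in np.arange(.11,-.05,-.001)],np.float32)
            im.append(cv2.remap(I[n],g[:,:,0],g[:,:,1],cv2.INTER_LINEAR)[:,:,::-1])
    a=np.vstack(im[:3]);b=np.vstack(im[3:]);o=np.hstack([a,b]).copy();
    cv2.imwrite('pics/m.png',cv2.resize(o,(800,580)))
run()
E
python3 m2.py
```

```text
top -0.033 ends 0.1025 0.3395 len 0.237 mid 0.221
top -0.028 ends 0.103 0.3395 len 0.237 mid 0.2213
top 0.028 ends 0.102 0.3395 len 0.238 mid 0.2208
top 0.033 ends 0.06 0.3395 len 0.28 mid 0.1998
top ring [0.0029 0.2076] 266Traceback (most recent call last):
  File "m2.py", line 28, in <module>
    run()
    ~~~^^
  File "m2.py", line 9, in run
    ys=np.arange(.06,.34,.0005);q=np.array([proj(n,W(P,(x,y,.079))) for y in ys],np.float32)
                                            ~~~~^^^^^^^^^^^^^^^^^^^
  File "h.py", line 15, in proj
    c=optics.camera_info(n);q=np.array(c['R'])@np.array(X)+np.array(c['t']);return [c['fx']*q[0]/q[2]+c['cx'],c['fy']*q[1]/q[2]+c['cy']]
ValueError: time passes only in moves, steps and waits
```

```bash
sed -i 's/^def ray/import functools\n@functools.lru_cache\ndef CI(n): return optics.camera_info(n)\ndef ray/; s/c=optics.camera_info(n);/c=CI(n);/' h.py
sed -i 's/lo=ys\[(ys<.16)\]\[np.argmax(dd\[ys<.16\])\];m=(ys>.25)/m=(ys>.08)\&(ys<.125);lo=ys[m][np.argmax(dd[m])];m=(ys>.27)\&(ys<.315)/' m2.py
python3 m2.py
```

```text
top -0.033 ends 0.1025 0.299 len 0.197 mid 0.2008
top -0.028 ends 0.103 0.299 len 0.196 mid 0.201
top 0.028 ends 0.102 0.2985 len 0.197 mid 0.2003
top 0.033 ends 0.103 0.2985 len 0.196 mid 0.2008
top ring [0.0029 0.2075] 266
side -0.033 ends 0.0925 0.3085 len 0.216 mid 0.2005
side -0.028 ends 0.102 0.3145 len 0.213 mid 0.2083
side 0.028 ends 0.102 0.3145 len 0.213 mid 0.2083
side 0.033 ends 0.101 0.3145 len 0.214 mid 0.2078
side ring [0.0014 0.2079] 98
marble [0.00236547 0.20061534 0.077     ] [-0.00263001  0.19435296  0.077     ]
```

View pics/m.png

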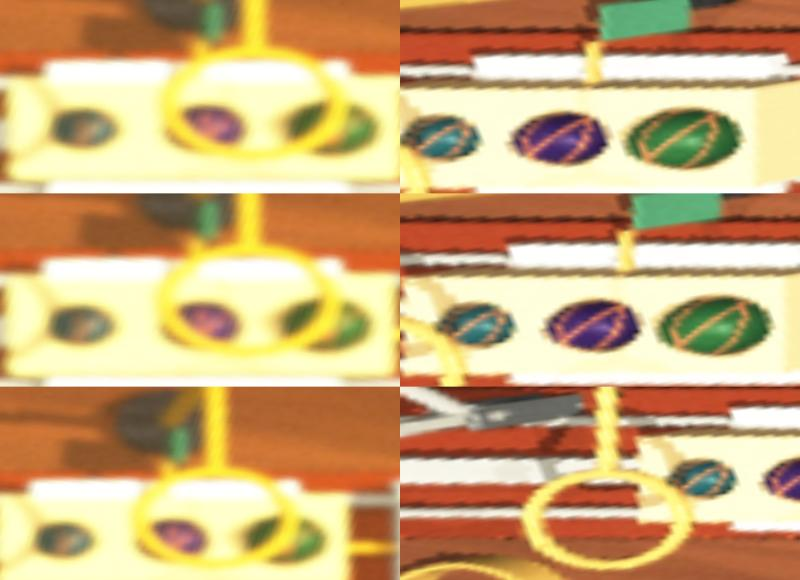

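Top view: the ring centre is at unit y ≈ 0.207–0.208 and the marble/rack middle at ≈ 0.201. From the crank angle the gap is ~7 mm, and the pointer in the rectified view is still short of the green tab. About 60° more winding.

Emit:
move_arm([
  {"linear": [0.076, 0.059, 0], "twist": 0},
  {"linear": [0.134, 0.135, 0], "twist": 0},
  {"linear": [0.171, 0.223, 0], "twist": 0},
  {"linear": [0.183, 0.318, 0], "twist": 0},
  {"linear": [0.183, 0.318, 0], "twist": 0},
  {"linear": [0.183, 0.318, 0], "twist": 0},
])

```text
time_s: 10.82
tool_pos: [0.5738, -0.1386, 0.1071]
ee_rot: [3.13, -0.264, 0.003]
force: [0.8, 0.2, 3.0]
grip_width: 0.27
grip_force: 20.0
```

```bash
python3 go.py .055 -.17 .107; python3 m2.py; cp pics/m.png pics/m2.png
```

```text
t 10.8167 unit now [ 0.0552 -0.1702  0.1071] F [0.8 0.2 3. ]
share [-0.001 -0.001  0.001] twist 0.0
top -0.033 ends 0.11 0.3055 len 0.196 mid 0.2078
top -0.028 ends 0.1095 0.306 len 0.197 mid 0.2078
top 0.028 ends 0.1095 0.306 len 0.197 mid 0.2078
top 0.033 ends 0.11 0.3055 len 0.196 mid 0.2078
top ring [0.0031 0.2079] 247
side -0.033 ends 0.0925 0.3145 len 0.222 mid 0.2035
side -0.028 ends 0.1075 0.3005 len 0.193 mid 0.204
side 0.028 ends 0.108 0.3005 len 0.193 mid 0.2043
side 0.033 ends 0.1095 0.3 len 0.191 mid 0.2048
side ring [0.0013 0.208 ] 88
marble [0.00236547 0.20061534 0.077     ] [-0.00263001  0.19435296  0.077     ]
```

View pics/m2.png

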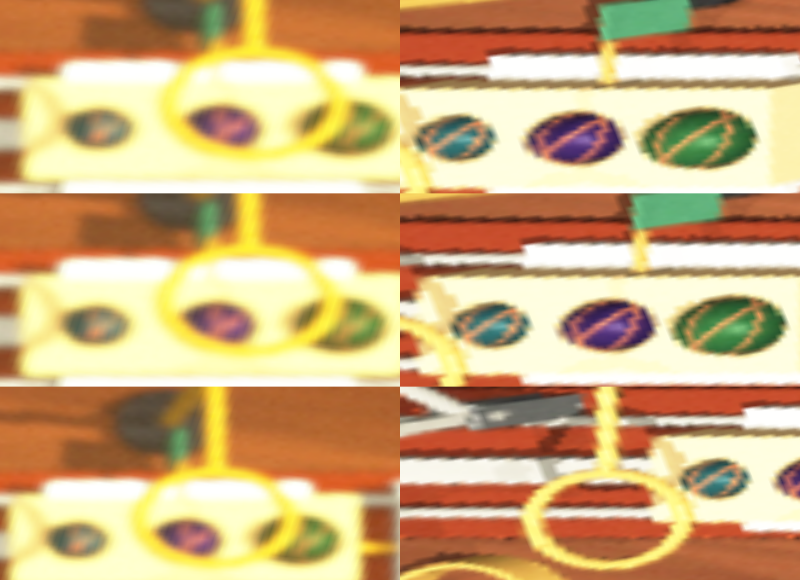

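The pointer now lines up with the green tab, and the marble sits under the ring (top: rack 0.2078 against ring 0.2079; side within 4 mm). I'll release the knob, lift, and go round to the clamp's +x side.

Emit:
move_arm([
  {"linear": [0, 0, 0], "twist": 0},
  {"linear": [0, 0, 0], "twist": 0},
  {"linear": [0, 0, 0], "twist": 0},
  {"linear": [0, 0, 0], "twist": 0},
  {"linear": [0, 0, -0.15], "twist": 0},
  {"linear": [0, 0, -0.35], "twist": 0},
  {"linear": [0, 0, -0.55], "twist": 0},
  {"linear": [0.2, -0.2, -0.6], "twist": 0},
  {"linear": [0.4, -0.4, -0.6], "twist": 0},
  {"linear": [0.6, -0.6, -0.6], "twist": 0},
  {"linear": [0.65, -0.8, -0.6], "twist": 0},
  {"linear": [0.65, -0.8, -0.6], "twist": 0},
], fingers=60)

```text
time_s: 11.92
tool_pos: [0.6917, -0.0318, 0.1957]
ee_rot: [-3.129, 0.256, 0.001]
force: [-1.4, 0.1, 0.2]
grip_width: 0.63
grip_force: 0.0
```

Emit:
move_arm([
  {"linear": [0, 0, 0], "twist": 0},
  {"linear": [0, 0, 0], "twist": 0},
  {"linear": [0, 0, 0], "twist": 0},
  {"linear": [0, 0, 0], "twist": 0},
  {"linear": [0, 0, 0], "twist": 0},
  {"linear": [0, 0, 0], "twist": 0},
  {"linear": [0, 0, 0], "twist": 0},
], fingers=0)

```text
time_s: 12.5
tool_pos: [0.6895, -0.0373, 0.1969]
ee_rot: [3.13, -0.265, 0.0]
force: [-0.1, -0.5, 0.2]
grip_width: 0.197
grip_force: 0.0
```

```bash
python3 go.py .153 -.002 .119
```

```text
t 12.5 unit now [ 0.1522 -0.051   0.1969] F [-0.1 -0.5  0.2]
share [ 0.005 -0.326  0.519] twist -0.0001
```

Over to the ball's line, down beside it, then push to −x.

Emit:
move_arm([
  {"linear": [0.005, -0.15, 0], "twist": 0},
  {"linear": [0.005, -0.33, 0], "twist": 0},
  {"linear": [0.005, -0.33, 0], "twist": 0},
  {"linear": [0.005, -0.33, 0.2], "twist": 0},
  {"linear": [0.005, -0.33, 0.4], "twist": 0},
  {"linear": [0.005, -0.33, 0.52], "twist": 0},
  {"linear": [0.005, -0.33, 0.52], "twist": 0},
  {"linear": [0.005, -0.33, 0.52], "twist": 0},
])

```text
time_s: 13.17
tool_pos: [0.6978, 0.0116, 0.1173]
ee_rot: [3.13, -0.264, -0.005]
force: [-0.6, 0.1, 0.9]
grip_width: 0.003
grip_force: 0.0
```

Emit:
move_arm([
  {"linear": [-0.06, 0, 0], "twist": 0},
  {"linear": [-0.12, 0, 0], "twist": 0},
  {"linear": [-0.18, 0, 0], "twist": 0},
  {"linear": [-0.24, 0, 0], "twist": 0},
  {"linear": [-0.3, 0, 0], "twist": 0},
  {"linear": [-0.36, 0, 0], "twist": 0},
  {"linear": [-0.42, 0, 0], "twist": 0},
  {"linear": [-0.48, 0, 0], "twist": 0},
  {"linear": [-0.54, 0, 0], "twist": 0},
  {"linear": [-0.6, 0, 0], "twist": 0},
  {"linear": [-0.66, 0, 0], "twist": 0},
  {"linear": [-0.66, 0, 0], "twist": 0},
])

```text
time_s: 14.17
tool_pos: [0.5992, 0.0289, 0.1182]
ee_rot: [-3.131, 0.263, 0.003]
force: [0.3, 0.2, 0.7]
grip_width: 0.004
grip_force: 0.0
```

Emit:
move_arm([
  {"linear": [0, 0, 0], "twist": 0},
  {"linear": [0, 0, 0], "twist": 0},
  {"linear": [0, 0, -0.2], "twist": 0},
  {"linear": [0, 0, -0.4], "twist": 0},
  {"linear": [0, 0, -0.6], "twist": 0},
  {"linear": [0, 0.25, -0.8], "twist": 0},
  {"linear": [0, 0.5, -0.8], "twist": 0},
  {"linear": [0, 0.75, -0.8], "twist": 0},
  {"linear": [0, 1, -0.8], "twist": 0},
  {"linear": [0, 1, -0.8], "twist": 0},
])

```text
time_s: 15.0
tool_pos: [0.5756, -0.125, 0.2392]
ee_rot: [3.127, -0.273, 0.001]
force: [0.2, 0.4, -0.5]
grip_width: 0.008
grip_force: 0.0
```

```bash
sed 's/side.png/x/' m2.py | python3 - ; python3 -c "
from h import *
p,d=snap('side')
print(observe()['time_s'],observe()['force'])
h=cv2.cvtColor(p,cv2.COLOR_RGB2HSV);m=cv2.inRange(h,(0,210,150),(6,255,255))|cv2.inRange(h,(175,210,150),(180,255,255));m[:, :270]=0;m[:,345:]=0;m[:165]=0;m[210:]=0
n,l,st,c=cv2.connectedComponentsWithStats(m);print(st[1:],c[1:])
print([r for t in('clamp_ball','marble_small','marble_mid','marble_large') for r in finder.spot_in('side',t)[:2]])"
```

```text
top -0.033 ends 0.11 0.3055 len 0.196 mid 0.2078
top -0.028 ends 0.11 0.306 len 0.196 mid 0.208
top 0.028 ends 0.1095 0.306 len 0.197 mid 0.2078
top 0.033 ends 0.11 0.3055 len 0.196 mid 0.2078
top ring [0.0032 0.2078] 249
side -0.033 ends 0.0925 0.3145 len 0.222 mid 0.2035
side -0.028 ends 0.1075 0.3 len 0.193 mid 0.2038
side 0.028 ends 0.1075 0.3005 len 0.193 mid 0.204
side 0.033 ends 0.109 0.2995 len 0.191 mid 0.2043
side ring [0.0013 0.208 ] 85
marble [0.00236547 0.20061534 0.077     ] [-0.00263001  0.19435296  0.077     ]
15.15 [ 0.29939963  0.10868616 -0.63743689]
[[322 186   2   2   2]
 [325 186   4   2   4]] [[322.5  186.5 ]
 [326.5  186.75]]
[{'location': [318.6, 199.3], 'score': 0.56}, {'location': [337.1, 229.7], 'score': 0.56}, {'location': [346.3, 246.6], 'score': 0.62}, {'location': [355.8, 262.6], 'score': 0.74}]
```

The ball is back at its on position, side (325,186), and the rack hasn't moved. Handing in.

```bash
python3 -c "
from cell import workorder
print(workorder.close_job())"
```

```text
the job is handed in; nothing more can be done
None
```

I swung the clamp off, wound the crank 1.5 turns clockwise, swung the clamp back on and handed the job in. The middle marble sits under the ring (exactly by the top camera, about 4 mm short by the side camera, limit 6 mm); the hand-in returned no verdict.

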